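# Put the check weights in order on their board

### The arm

A 6-joint arm with a two-finger parallel gripper is mounted at the origin on a cart in front of the work surface, level with it; the furniture and walls round the work are solid. World frame = base frame: x ahead of the robot, y to its left, z up, the work surface at z = 0. Lengths are in m, angles in rad, forces in N, time in s.
With the tool pointing down it reaches from about 0.3 to 0.775 m from the base axis. Payload 14.6 kg.
Tool frame: the origin (TCP) lies at the very end of the fingers, on their centre line; the grasp point (between the pads) lies 19 mm behind it (ctrl.hold_point_z is the z of the grasp point in the tool frame, in m); z points along the fingers, y is the direction in which the jaws open and shut (so a half turn about z gives the same grasp; the last joint's range is limited). The gripper opens to 94 mm and grips with 3 to 60 N. Pads are 16 mm wide; open, the fingers measure 119 mm over their backs; the gripper's body (75 mm by 177 mm) begins 78 mm behind the grasp point.
Start: joints at [1.278, 0.3, 1.521, -0, 1.321, -0.067], TCP at [0.123, 0.536, 0.171] pointing down, gripper open.
Joint ranges: [-3.03, 3.03], [-0.79, 2.21], [0.23, 2.52], [-1.04, 4.18], [0, 3.07], [-2.55, 2.55]. Speed limits (rad/s): [2.22, 2.22, 2.57, 3.14, 3.14, 3.14].

### API

Orientations are given as [roll, pitch, yaw] about the fixed x, y, z axes, in that order (R = Rz(yaw) Ry(pitch) Rx(roll)).
In Python, from station import ctrl, cams, hand_in gives the robot as it stands.
- The arm moves only by the tool servo_tool, never from a script. Its argument "rows" is a list of rows, each a list of 7 numbers: the shift along the world's x, y, z in m, then the turn, a rotation vector about the world's x, y, z in rad, then the gripper command: -1 is shut, 1 is fully open, values between are in proportion. A call has exactly 8 rows; each row is the pose to reach, as a shift and turn from the pose measured when the call began; what a row does not reach only later rows make up. A row lasts 1/12 s, in which the tool goes at most 41.7 mm and 7.16 degrees, less where a joint would pass 70% of its speed; a pose out of reach is approached as far as the arm can. A call with a gripper value outside its range is refused whole. The fingers move at their own pace and stop on an object; "newtons" is the grip in N (left out, the last holds). Time passes only in rows, so rows that repeat a pose let the fingers close, or fill a call up. It gives the time, the measured TCP pose, the force and the opening at its end, in the units of the state.
- ctrl.get_obs(): the state, without advancing time (a new reading comes with each control period).
- cams.camera(name): name is "scene" or "top" or "wrist"; returns a dict with "image" (400x640x3 uint8, red, green, blue), "depth" (400x640 float32, m along the optical axis (not along the pixel's ray), 0 where there is no reading), "fx", "fy", "cx", "cy" (pixels), "rvec" (rotation vector, rad) and "tvec" (3), from world to camera coordinates, as OpenCV has them; the wrist camera has in their place "hand_eye" (4x4, takes a point from camera to tool coordinates, whose origin is the TCP and whose axes are the flange's). Camera axes: x right, y down, z forward; pixel columns grow to the right and rows downward; lengths in m; the calibration is good to about 2 mm. A picture is of the moment at which its call begins: read the wrist's pose just before it.
- hand_in(): hands the job in, once; it reports no verdict.
Trained networks look in a picture, given as the dict that the camera call returned (one of the last four; its "shot" number tells which), for a name from the list of things; names that differ only in an ending like _2 or _b are one class to them, and where a whole thing is asked for, a point or a joint stands for the part that bears it (a point fixed in the world has none). Each returns a list of dicts, best first, with "p" (0 to 1); they miss things now and then, are a little off and sometimes report something else, mostly with a low value. They report only what shows in the picture. A call takes as long as a camera call.
- cams.spot_in(picture, name): "box" ([left, top, right, bottom] as shares, 0 to 1, of the picture: columns of its width, rows of its height, round what is visible of it).
- cams.place_of(picture, name): "at" ([column, row] as shares, 0 to 1, of the picture: columns of its width, rows of its height: a listed point, or the origin of a listed thing).
The state is a dict: "time_s": time; "qpos": joint angles; "joint_vel": joint speeds; "tau": joint torques, N m; "ee_pos": TCP position; "eef_rot": TCP orientation; "force": force on the tool from outside, world axes, zero at the start; "moment": the same for the moment, N m; "grip_width": finger opening in m.
Only numpy, scipy, OpenCV 4.12 (cv2) and the standard library are available. Lean on these libraries where they do the work, as an engineer would, in place of code of your own. Each camera call takes 0.05 s, during which the arm holds its last target.

### The job

Put the four balance check weights away on the wooden board in order of size: the largest on the pad next to the red stud, then each next smaller one on the next pad, down to the smallest on the pad next to the blue stud. Each weight must stand upright, well centred on its own pad.

Things in the scene. Friction and masses are not known exactly. Their poses are not given: they have to be found in the camera images.
- weight_large_center (a point): silvery steel cylindrical knob weight, 56 mm high, body 38 mm in diameter, with a round knob of about 24 mm on top; the largest of the four. Stands upright, loose, on the table. The point is on its axis, half-way up (28 mm above its underside); z up
- weight_medium_center (a point): brass-coloured cylindrical knob weight, 41 mm high, body 30 mm in diameter, with a round knob of about 20 mm on top; the second largest of the four. Stands upright, loose, on the table. The point is on its axis, half-way up (20.5 mm above its underside); z up
- weight_small_center (a point): brass-coloured cylindrical knob weight, 32 mm high, body 25 mm in diameter, with a round knob of about 16 mm on top; the third largest of the four. Stands upright, loose, on the table. The point is on its axis, half-way up (16 mm above its underside); z up
- weight_smallest_center (a point): silvery steel cylindrical knob weight, 26 mm high, body 21 mm in diameter, with a round knob of about 13 mm on top; the smallest of the four. Stands upright, loose, on the table. The point is on its axis, half-way up (13 mm above its underside); z up
- pad_a_top (a point): one of four identical round black rubber pads with a thin light ring, 44 mm in diameter, flat on top, fixed 65 mm apart in a straight row on a light wooden board (320 x 66 mm, its top 14 mm above the table). The point is the centre of the pad's top face, 17 mm above the table; y runs along the row, z up. Along the row the pads stand in the order a, b, c, d; this is pad a
- pad_b_top (a point): one of four identical round black rubber pads with a thin light ring, 44 mm in diameter, flat on top, fixed 65 mm apart in a straight row on a light wooden board (320 x 66 mm, its top 14 mm above the table). The point is the centre of the pad's top face, 17 mm above the table; y runs along the row, z up. Along the row the pads stand in the order a, b, c, d; this is pad b
- pad_c_top (a point): one of four identical round black rubber pads with a thin light ring, 44 mm in diameter, flat on top, fixed 65 mm apart in a straight row on a light wooden board (320 x 66 mm, its top 14 mm above the table). The point is the centre of the pad's top face, 17 mm above the table; y runs along the row, z up. Along the row the pads stand in the order a, b, c, d; this is pad c
- pad_d_top (a point): one of four identical round black rubber pads with a thin light ring, 44 mm in diameter, flat on top, fixed 65 mm apart in a straight row on a light wooden board (320 x 66 mm, its top 14 mm above the table). The point is the centre of the pad's top face, 17 mm above the table; y runs along the row, z up. Along the row the pads stand in the order a, b, c, d; this is pad d
- red_stud: red round stud, 20 mm in diameter and 20 mm high, fixed near one end of the wooden board, in line with the pads and 42.5 mm beyond the centre of the last pad; the blue stud is at the other end, and which end is which changes. Origin at the centre of its underside, z up
- blue_stud: blue round stud, 20 mm in diameter and 20 mm high, fixed near one end of the wooden board, in line with the pads and 42.5 mm beyond the centre of the last pad; the red stud is at the other end, and which end is which changes. Origin at the centre of its underside, z up

How it is judged:
At the end, for the whole second after the job is handed in: Counted from the red stud to the blue stud, the pads carry the largest, second, third largest and smallest weight; each stands upright (within 0.15 rad) on its pad's top (height within 6 mm), its axis within 12 mm of the pad's centre, released and at rest (((horizontal distance between red_stud and pad_a_top below 0.08 m and horizontal distance between weight_large_center and pad_a_top below 0.012 m and horizontal distance between weight_medium_center and pad_b_top below 0.012 m and horizontal distance between weight_small_center and pad_c_top below 0.012 m and horizontal distance between weight_smallest_center and pad_d_top below 0.012 m) or (horizontal distance between red_stud and pad_d_top below 0.08 m and horizontal distance between weight_large_center and pad_d_top below 0.012 m and horizontal distance between weight_medium_center and pad_c_top below 0.012 m and horizontal distance between weight_small_center and pad_b_top below 0.012 m and horizontal distance between weight_smallest_center and pad_a_top below 0.012 m)) and angle between each of weight_large_center, weight_medium_center, weight_small_center, weight_smallest_center's own z axis and vertical below 0.15 rad and linear speed of each of weight_large, weight_medium, weight_small, weight_smallest below 0.02 m/s and height (world z) of weight_large_center between 0.039 and 0.051 m and height (world z) of weight_medium_center between 0.0315 and 0.0435 m and height (world z) of weight_small_center between 0.027 and 0.039 m and height (world z) of weight_smallest_center between 0.024 and 0.036 m); the robot touches nothing.
It also fails if it takes over 90 s, if anything falls off the work surface, if the arm or the gripper's body presses on something with over 40 N, if the wrist force passes 120 N, or if a joint passes its speed limit or range.

## Working session

There is one attempt and no reset: what is moved stays moved. The work goes in short steps, Python scripts to look and compute and a tool call to move; the robot and the scene stay as the last step left them, time stands still between calls to the robot, and variables do not carry over. Pictures are saved under pics/ and viewed, and the job is handed in when it is done.

Besides the shell and the picture viewer there is one more tool, called after ">>>" as name(argument=value, ...), one argument or row to a line, values as JSON. servo_tool: Moves the arm, as the interface text tells. Its arguments: {"type":"object","properties":{"rows":{"type":"array"},"newtons":{"type":"number"}},"required":["rows"]}

```bash
mkdir -p pics; ls; cat > h.py <<'E'
import numpy as np, cv2
from station import ctrl, cams
def pose(p):
    R=cv2.Rodrigues(np.array(p['rvec'],float))[0]; return R,np.array(p['tvec'],float).ravel()
def ray_z(p,uv,z):
    R,t=pose(p); d=R.T@np.array([(uv[0]-p['cx'])/p['fx'],(uv[1]-p['cy'])/p['fy'],1.]); c=-R.T@t
    return c+d*(z-c[2])/d[2]
def save(p,n): cv2.imwrite('pics/'+n,p['image'][:,:,::-1])
H=dict(weight_large_center=.028,weight_medium_center=.0205,weight_small_center=.016,weight_smallest_center=.013,pad_a_top=.017,red_stud=.014,blue_stud=.014)
E
python3 - <<'E'
from h import *
o=ctrl.get_obs(); print({k:np.round(v,3).tolist() for k,v in o.items()}, ctrl.hold_point_z)
for c in ['top','scene']:
    p=cams.camera(c); save(p,c+'0.png'); print(c)
    for n,z in H.items():
        for d in cams.place_of(p,n)[:5]:
            uv=np.array(d['at'])*[640,400]; print(n,round(d['p'],2),uv.round(1),ray_z(p,uv,z).round(4))
E
```

```text
pics
{'time_s': 0.0, 'qpos': [1.278, 0.301, 1.522, -0.0, 1.321, -0.067], 'joint_vel': [0.001, 0.001, -0.0, -0.0, -0.002, -0.002], 'tau': [0.001, -53.18, -35.275, 0.071, 0.024, -0.0], 'ee_pos': [0.123, 0.536, 0.171], 'eef_rot': [-3.14, -0.0, 2.916], 'force': [-0.798, 0.252, -0.057], 'moment': [-0.054, -0.024, -0.075], 'grip_width': 0.094} -0.0188
top
weight_large_center 0.5 [309.3 240.1] [ 0.4446 -0.0108  0.028 ]
weight_medium_center 0.69 [213.6 232.4] [0.4659 0.207  0.0205]
weight_small_center 0.56 [258.4 242.8] [0.4406 0.1057 0.016 ]
weight_smallest_center 0.56 [423.6 242.8] [ 0.4343 -0.275   0.013 ]
pad_a_top 0.6 [307.3 176.3] [ 0.5927 -0.0084  0.017 ]
red_stud 0.56 [411.8 174.1] [ 0.5951 -0.2534  0.014 ]
blue_stud 0.59 [290.  175.9] [0.5946 0.032  0.014 ]
scene
weight_large_center 0.96 [356.9 220.5] [ 0.4471 -0.0137  0.028 ]
weight_large_center 0.24 [390.9 182.2] [ 0.4283 -0.2306  0.028 ]
weight_medium_center 0.79 [307.2 282.5] [0.4627 0.2058 0.0205]
weight_small_center 0.53 [345.3 256.6] [0.4296 0.1039 0.016 ]
weight_smallest_center 0.41 [391.7 182.9] [ 0.4325 -0.258   0.013 ]
pad_a_top 0.56 [296.5 214.9] [ 0.5916 -0.0017  0.017 ]
blue_stud 0.71 [305.9 203.5] [ 0.5979 -0.0643  0.014 ]
blue_stud 0.66 [283.7 222. ] [0.6066 0.033  0.014 ]
```

View pics/top0.png

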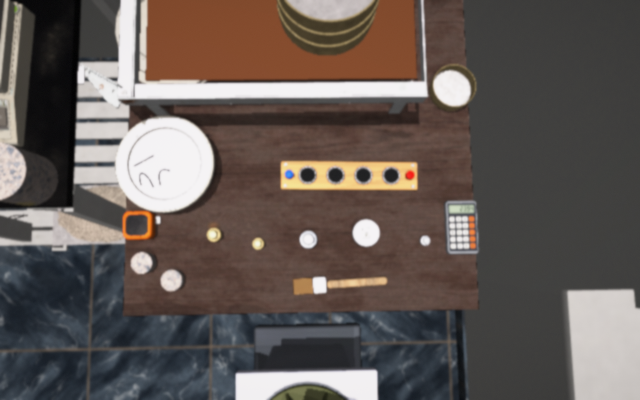

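View pics/scene0.png

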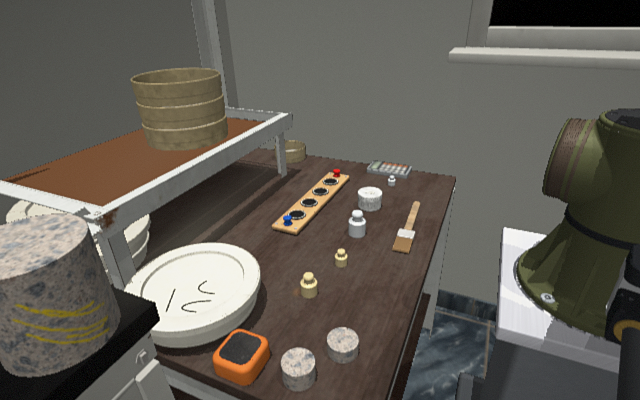

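```bash
python3 - <<'E'
from h import *
p=cams.camera('top'); R,t=pose(p); print('cam',(-R.T@t).round(3))
D=p['depth']; v,u=np.mgrid[:400,:640]
P=np.stack([(u-p['cx'])/p['fx']*D,(v-p['cy'])/p['fy']*D,D],-1); W=(P-t)@R
print(W[60,300],W[92,300],W[90,200],W[85,260],W[105,260],W[175,325],W[210,300],W[20,200])
img=p['image'].astype(int)
def rep(n,m):
    k,l,s,c=cv2.connectedComponentsWithStats(m.astype(np.uint8))
    for i in range(1,k):
        if s[i,4]>15: print(n,s[i].tolist(),c[i].round(2),ray_z(p,c[i],.017).round(4))
roi=np.zeros((400,640),bool); roi[155:195,275:425]=1
rep('pad',roi&(img.sum(2)<110)&(W[...,2]>.008))
rep('red',roi&(img[...,0]>img[...,1]+90)&(img[...,1]<90)); rep('blue',roi&(img[...,2]>img[...,0]+60))
big=cv2.resize(p['image'][150:260,190:450],None,fx=3,fy=3,interpolation=cv2.INTER_CUBIC); cv2.imwrite('pics/t1.png',big[:,:,::-1])
# project tcp
for q in ([0.123,.536,.171],[0,0,0]):
    c=R@np.array(q)+t; print(c[:2]/c[2]*p['fx']+[p['cx'],p['cy']])
w=cams.camera('wrist'); save(w,'w0.png'); print(np.array(w['hand_eye']).round(4),w['fx'])
E
```

```text
cam [ 0.423 -0.009  1.106]
[0.8160885  0.00321173 0.15668707] [0.7380027  0.00370396 0.18397602] [0.74452383 0.20378128 0.18247816] [0.75395208 0.08396468 0.1820124 ] [ 0.77007712  0.10259905 -0.0012433 ] [ 0.5951356  -0.04960026  0.01757723] [0.51565976 0.00985861 0.00145724] [0.90549618 0.21163022 0.15512451]
pad [303, 170, 10, 10, 81] [307.27 174.56] [ 0.5968 -0.0084  0.017 ]
pad [330, 170, 11, 10, 81] [335.19 174.6 ] [ 0.5958 -0.0734  0.017 ]
pad [358, 170, 11, 10, 78] [362.88 174.82] [ 0.5945 -0.1381  0.017 ]
pad [386, 171, 11, 10, 79] [390.75 175.08] [ 0.593  -0.2033  0.017 ]
red [406, 171, 8, 8, 50] [409.5  174.84] [ 0.5929 -0.2473  0.017 ]
blue [285, 170, 8, 8, 49] [288.69 173.8 ] [0.5992 0.0348 0.017 ]
[ 18.99248207 416.33968126]
[307.38623035 440.93783019]
[[ 4.000e-04 -9.644e-01 -2.644e-01  7.710e-02]
 [ 1.000e+00  4.000e-04 -1.000e-04 -1.000e-04]
 [ 2.000e-04 -2.644e-01  9.644e-01 -2.142e-01]
 [ 0.000e+00  0.000e+00  0.000e+00  1.000e+00]] 333.3404339254951
```

View pics/t1.png

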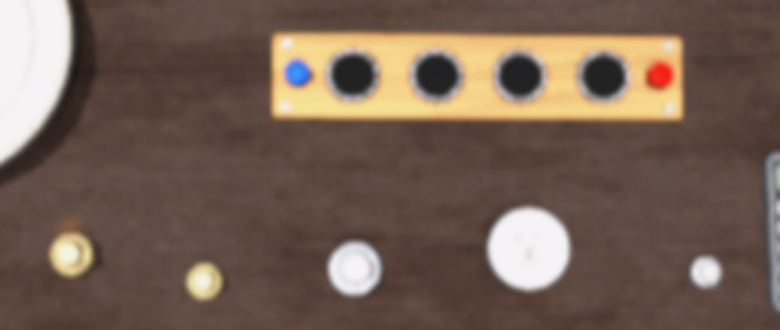

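View pics/w0.png

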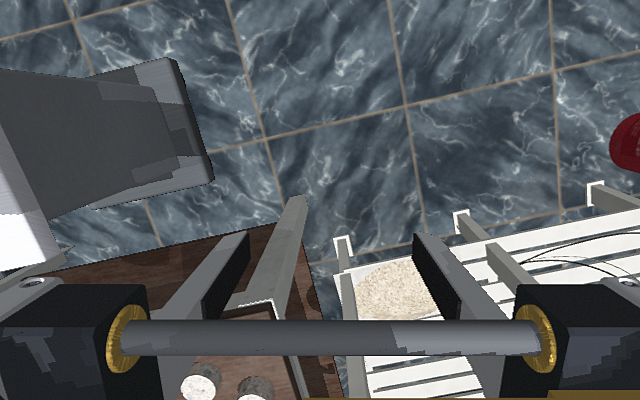

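>>> servo_tool(
  rows=[
    [0, 0, 0.04, 0, 0, 0, 1],
    [0.03, -0.02, 0.07, 0, 0, -0.12, 1],
    [0.06, -0.05, 0.07, 0, 0, -0.24, 1],
    [0.1, -0.09, 0.07, 0, 0, -0.36, 1],
    [0.14, -0.13, 0.07, 0, 0, -0.48, 1],
    [0.18, -0.17, 0.07, 0, 0, -0.6, 1],
    [0.22, -0.21, 0.07, 0, 0, -0.72, 1],
    [0.25, -0.24, 0.07, 0, 0, -0.84, 1],
  ],
)

```text
time_s: 1.57
ee_pos: [0.328, 0.3405, 0.2414]
eef_rot: [3.141, -0.0, 2.07]
force: [0.1, -0.5, 0.6]
grip_width: 0.0941
```

>>> servo_tool(
  rows=[
    [0.02, -0.02, 0, 0, 0, -0.12, 1],
    [0.05, -0.05, 0, 0, 0, -0.24, 1],
    [0.08, -0.08, 0, 0, 0, -0.36, 1],
    [0.09, -0.09, 0, 0, 0, -0.48, 1],
    [0.09, -0.09, 0, 0, 0, -0.505, 1],
    [0.09, -0.09, 0, 0, 0, -0.505, 1],
    [0.09, -0.09, 0, 0, 0, -0.505, 1],
    [0.09, -0.09, 0, 0, 0, -0.505, 1],
  ],
)

```text
time_s: 2.23
ee_pos: [0.4177, 0.2509, 0.2415]
eef_rot: [3.141, -0.0, 1.567]
force: [-0.4, 0.9, 0.7]
grip_width: 0.0938
```

```bash
cat >> h.py <<'E'
from scipy.spatial.transform import Rotation as Ro
def wrist(name=None,names=(),zs=H):
    o=ctrl.get_obs(); w=cams.camera('wrist')
    T=np.eye(4); T[:3,:3]=Ro.from_euler('xyz',o['eef_rot']).as_matrix(); T[:3,3]=o['ee_pos']
    C=T@np.array(w['hand_eye']); Rw=C[:3,:3].T; w['rvec']=cv2.Rodrigues(Rw)[0]; w['tvec']=-Rw@C[:3,3]
    if name: save(w,name)
    print('tcp',np.round(o['ee_pos'],4),np.round(o['eef_rot'],3),o['grip_width'])
    for n in names:
        for d in cams.place_of(w,n)[:4]:
            uv=np.array(d['at'])*[640,400]; print(n,round(d['p'],2),uv.round(1),ray_z(w,uv,zs[n]).round(4))
    return w
def cloud(p):
    R,t=pose(p); D=p['depth']; v,u=np.mgrid[:400,:640]
    P=np.stack([(u-p['cx'])/p['fx']*D,(v-p['cy'])/p['fy']*D,D],-1); W=(P-t)@R; W[D<=0]=np.nan; return W
E
python3 - <<'E'
from h import *
w=wrist('w1.png',['weight_medium_center','weight_small_center'])
W=cloud(w)
for c in ([.465,.206],[.436,.105]):
    m=(np.hypot(W[...,0]-c[0],W[...,1]-c[1])<.04)&(W[...,2]>.01)&(W[...,2]<.06)
    if m.sum(): 
        Q=W[m]; z=Q[:,2].max(); T=Q[Q[:,2]>z-.004]; print(len(Q),z,'ext',Q.min(0).round(4),Q.max(0).round(4),'top',T.mean(0).round(4))
E
```

```text
tcp [0.4177 0.2509 0.2415] [ 3.141 -0.     1.567] 0.09376804548132196
weight_medium_center 0.68 [361.9 203.2] [0.4599 0.2032 0.0205]
weight_small_center 0.76 [345.2 267.8] [0.4382 0.1046 0.016 ]
431 0.04349310652755109 ext [0.4454 0.1918 0.0102] [0.4745 0.2214 0.0435] top [0.4601 0.2068 0.0412]
270 0.03402697838331179 ext [0.4262 0.0976 0.0102] [0.4507 0.1195 0.034 ] top [0.4383 0.1074 0.0322]
```

View pics/w1.png

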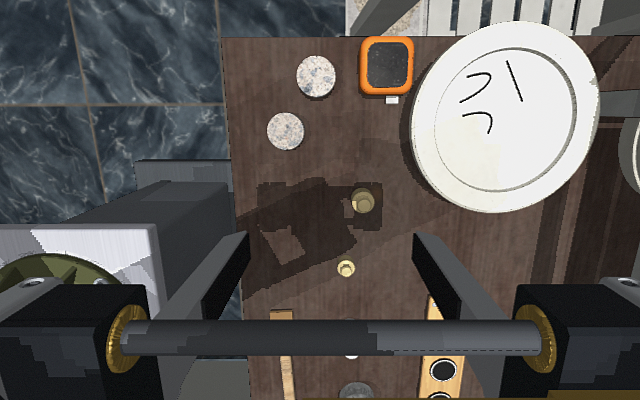

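>>> servo_tool(
  rows=[
    [0.02, -0.02, -0.03, 0, 0, 0.004, 1],
    [0.042, -0.044, -0.06, 0, 0, 0.004, 1],
    [0.042, -0.044, -0.09, 0, 0, 0.004, 1],
    [0.042, -0.044, -0.12, 0, 0, 0.004, 1],
    [0.042, -0.044, -0.14, 0, 0, 0.004, 1],
    [0.042, -0.044, -0.15, 0, 0, 0.004, 1],
    [0.042, -0.044, -0.15, 0, 0, 0.004, 1],
    [0.042, -0.044, -0.15, 0, 0, 0.004, 1],
  ],
)

```text
time_s: 3.05
ee_pos: [0.4599, 0.2073, 0.0923]
eef_rot: [3.14, -0.0, 1.572]
force: [0.4, -0.0, -0.6]
grip_width: 0.0938
```

```bash
python3 - <<'E'
from h import *
w=wrist('w2.png',['weight_medium_center','weight_small_center'])
W=cloud(w)
for c in ([.465,.206],):
    m=(np.hypot(W[...,0]-c[0],W[...,1]-c[1])<.03)&(W[...,2]>.01)&(W[...,2]<.06)
    if m.sum(): 
        Q=W[m]; z=Q[:,2].max(); T=Q[Q[:,2]>z-.004]; print(len(Q),z,'ext',Q.min(0).round(4),Q.max(0).round(4),'top',T.mean(0).round(4))
E
```

```text
tcp [0.4599 0.2073 0.0923] [ 3.14  -0.     1.572] 0.09381517396647718
weight_medium_center 0.79 [333.5 200.1] [0.4623 0.2053 0.0205]
weight_small_center 0.81 [308.8 296.6] [0.4384 0.1057 0.016 ]
987 0.043071081547880655 ext [0.4458 0.1915 0.0101] [0.475  0.2214 0.0431] top [0.4603 0.2068 0.0411]
```

View pics/w2.png

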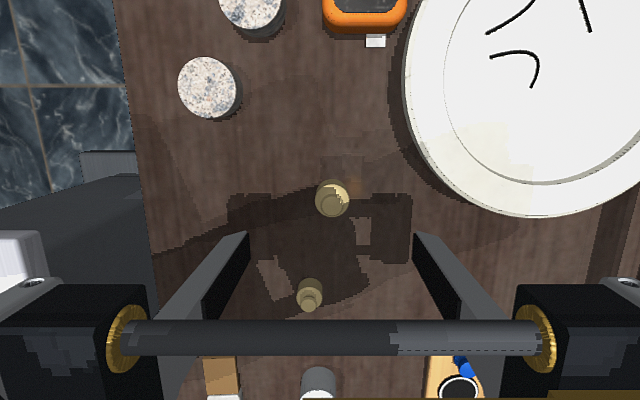

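>>> servo_tool(
  newtons=25,
  rows=[
    [0.001, -0.001, -0.025, 0, 0, 0, 1],
    [0.001, -0.001, -0.05, 0, 0, 0, 1],
    [0.001, -0.001, -0.07, 0, 0, 0, 1],
    [0.001, -0.001, -0.082, 0, 0, 0, 1],
    [0.001, -0.001, -0.086, 0, 0, 0, 1],
    [0.001, -0.001, -0.086, 0, 0, 0, 1],
    [0.001, -0.001, -0.086, 0, 0, 0, 0],
    [0.001, -0.001, -0.086, 0, 0, 0, -1],
  ],
)

```text
time_s: 3.87
ee_pos: [0.4622, 0.2067, 0.0083]
eef_rot: [3.137, -0.002, 1.571]
force: [0.2, 0.2, 0.1]
grip_width: 0.0841
```

>>> servo_tool(
  rows=[
    [0, 0, 0, 0, 0, 0, -1],
    [0, 0, 0, 0, 0, 0, -1],
    [0, 0, 0, 0, 0, 0, -1],
    [0, 0, 0, 0, 0, 0, -1],
    [0, 0, 0, 0, 0, 0, -1],
    [0, 0, 0, 0, 0, 0, -1],
    [0, 0, 0, 0, 0, 0, -1],
    [0, 0, 0, 0, 0, 0, -1],
  ],
)

```text
time_s: 4.53
ee_pos: [0.4621, 0.2067, 0.0083]
eef_rot: [3.137, -0.002, 1.571]
force: [0.2, -0.1, -0.1]
grip_width: 0.031
```

>>> servo_tool(
  rows=[
    [0, 0, 0, 0, 0, 0, -1],
    [0, 0, 0, 0, 0, 0, -1],
    [0, 0, 0.03, 0, 0, 0, -1],
    [0, 0, 0.06, 0, 0, 0, -1],
    [0.01, -0.02, 0.09, 0, 0, 0, -1],
    [0.03, -0.05, 0.09, 0, 0, 0, -1],
    [0.05, -0.08, 0.09, 0, 0, 0, -1],
    [0.07, -0.11, 0.09, 0, 0, 0, -1],
  ],
)

```text
time_s: 5.2
ee_pos: [0.533, 0.0954, 0.099]
eef_rot: [3.135, -0.002, 1.572]
force: [0.7, 1.2, -1.0]
grip_width: 0.0002
```

>>> servo_tool(
  rows=[
    [0.01, -0.03, 0, 0, 0, 0, -1],
    [0.03, -0.065, 0, 0, 0, 0, -1],
    [0.04, -0.1, 0, 0, 0, 0, -1],
    [0.05, -0.135, 0, 0, 0, 0, -1],
    [0.06, -0.17, 0, 0, 0, 0, -1],
    [0.06, -0.2, 0, 0, 0, 0, -1],
    [0.06, -0.21, 0, 0, 0, 0, -1],
    [0.06, -0.22, 0, 0, 0, 0, -1],
  ],
)

```text
time_s: 5.87
ee_pos: [0.5927, -0.1258, 0.0987]
eef_rot: [3.136, -0.002, 1.571]
force: [0.1, 1.1, -0.8]
grip_width: 0.0005
```

The gripper closed empty, so I'll look for the medium weight. I'll also measure the pads from this position.

```bash
python3 - <<'E'
from h import *
w=wrist('w3.png',['pad_a_top','red_stud','blue_stud'])
p=cams.camera('top'); save(p,'t3.png')
for n in list(H)[:4]:
    for d in cams.place_of(p,n)[:5]:
        uv=np.array(d['at'])*[640,400]; print(n,round(d['p'],2),uv.round(1),ray_z(p,uv,H[n]).round(4))
s=cams.camera('scene'); save(s,'s3.png')
E
```

```text
tcp [ 0.5927 -0.1258  0.0987] [ 3.136e+00 -2.000e-03  1.571e+00] 0.00046753411402976726
pad_a_top 0.67 [332.7  56.8] [ 0.5946 -0.0079  0.017 ]
red_stud 0.39 [330.3 311.6] [ 0.5926 -0.2495  0.014 ]
blue_stud 0.55 [336.8   0. ] [0.5978 0.0346 0.014 ]
weight_large_center 0.61 [308.4 239.4] [ 0.4462 -0.0088  0.028 ]
weight_large_center 0.31 [288.3 176.9] [0.5902 0.0353 0.028 ]
weight_medium_center 0.7 [213.9 233.3] [0.4638 0.2062 0.0205]
weight_small_center 0.42 [257.1 242.9] [0.4404 0.1086 0.016 ]
weight_smallest_center 0.4 [422.6 241.9] [ 0.4363 -0.2727  0.013 ]
```

View pics/s3.png

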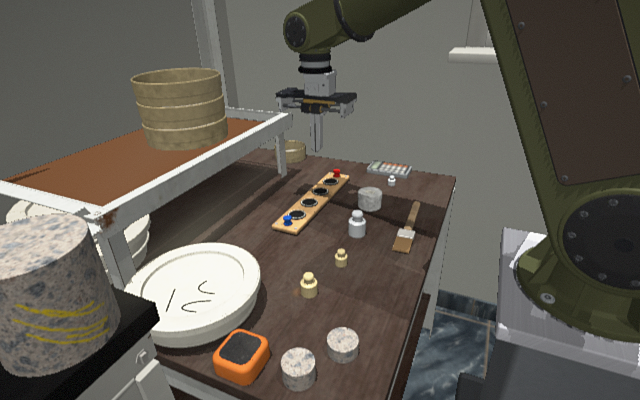

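View pics/w3.png

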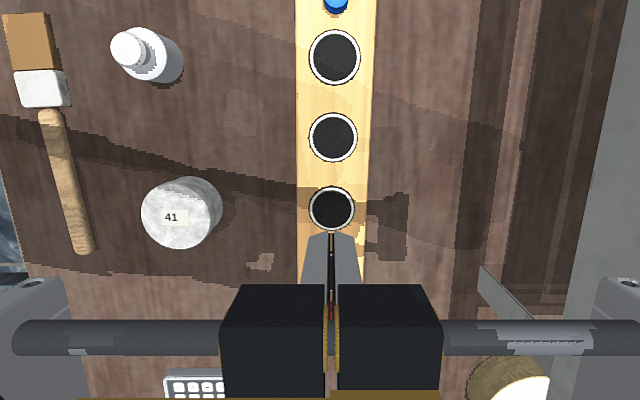

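View pics/t3.png

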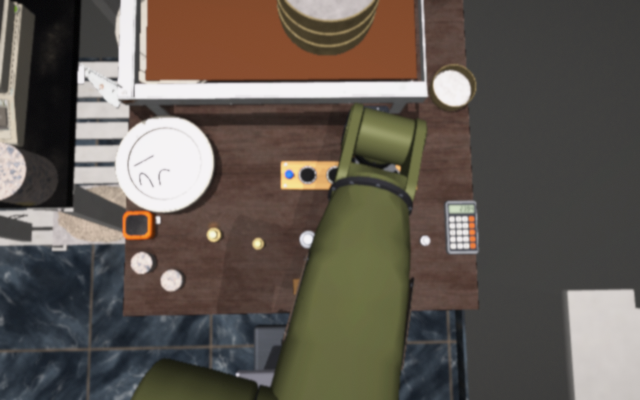

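```bash
python3 - <<'E'
from h import *
w=wrist()
img=w['image'].astype(int); W=cloud(w)
roi=np.zeros((400,640),bool); roi[20:232,298:372]=1
m=roi&(img.sum(2)<130)
k,l,s,c=cv2.connectedComponentsWithStats(m.astype(np.uint8))
for i in range(1,k):
    if s[i,4]>200:
        bb=s[i]; print(bb.tolist(),ray_z(w,(bb[0]+bb[2]/2-.5,bb[1]+bb[3]/2-.5),.017).round(4))
for c,z0 in (([.446,-.01],.02),([.46,-.145],.02)):
    m=(np.hypot(W[...,0]-c[0],W[...,1]-c[1])<.045)&(W[...,2]>.01)&(W[...,2]<.1)
    Q=W[m]; z=Q[:,2].max(); T=Q[Q[:,2]>z-.004]; print(len(Q),z,'ext',Q.min(0).round(4),Q.max(0).round(4),'top',T.mean(0).round(4))
    for a in np.arange(.01,.06,.004):
        q=Q[abs(Q[:,2]-a)<.002]
        if len(q)>3: print(round(a,3),len(q),np.ptp(q[:,0]).round(4),q[:,0].min().round(4),q[:,0].max().round(4),q[:,1].min().round(4),q[:,1].max().round(4))
E
```

```text
tcp [ 0.593  -0.1239  0.099 ] [ 3.135e+00 -2.000e-03  1.573e+00] 0.0003350198086595732
[313, 193, 38, 36, 1078] [ 0.5941 -0.1387  0.017 ]
2772 0.058148562233363565 ext [ 0.43   -0.0271  0.01  ] [0.4655 0.0105 0.0581] top [ 0.4468 -0.0081  0.0554]
0.01 45 0.0158 0.4494 0.4653 -0.0265 0.0051
0.014 96 0.0197 0.4458 0.4655 -0.0268 0.0083
0.018 102 0.0206 0.4448 0.4654 -0.027 0.0087
0.022 101 0.0153 0.4499 0.4652 -0.0266 0.0079
0.026 101 0.0178 0.4474 0.4652 -0.0269 0.0082
0.03 127 0.0221 0.443 0.4651 -0.0271 0.0105
0.034 954 0.0351 0.43 0.4651 -0.0266 0.0103
0.038 196 0.0205 0.4392 0.4597 -0.0232 0.006
0.046 12 0.0071 0.4506 0.4577 -0.0185 -0.0004
0.05 109 0.024 0.4346 0.4586 -0.0204 0.0039
0.054 770 0.0242 0.4348 0.459 -0.0198 0.0036
0.058 158 0.0205 0.4366 0.4571 -0.0182 0.0014
4316 0.04185847517438622 ext [ 0.4294 -0.1696  0.01  ] [ 0.4893 -0.1088  0.0419] top [ 0.4594 -0.1381  0.0395]
0.01 48 0.0305 0.4573 0.4878 -0.158 -0.1101
0.014 104 0.0381 0.4499 0.488 -0.1545 -0.1102
0.018 97 0.0359 0.452 0.4879 -0.1526 -0.1103
0.022 84 0.0314 0.4565 0.4879 -0.1506 -0.1102
0.026 51 0.0414 0.4474 0.4888 -0.1587 -0.1094
0.03 129 0.0386 0.4505 0.4891 -0.1586 -0.1089
0.034 117 0.0396 0.4496 0.4892 -0.1585 -0.1088
0.038 2817 0.0599 0.4294 0.4893 -0.1696 -0.1089
0.042 869 0.0582 0.4303 0.4885 -0.1677 -0.1093
```

>>> servo_tool(
  newtons=45,
  rows=[
    [-0.03, 0.02, 0.01, 0, 0, 0, 1],
    [-0.06, 0.05, 0.01, 0, 0, 0, 1],
    [-0.09, 0.08, 0.01, 0, 0, 0, 1],
    [-0.12, 0.1, 0.01, 0, 0, 0, 1],
    [-0.14, 0.116, 0.01, 0, 0, 0, 1],
    [-0.1465, 0.116, 0.01, 0, 0, 0, 1],
    [-0.1465, 0.116, 0.01, 0, 0, 0, 1],
    [-0.1465, 0.116, 0.01, 0, 0, 0, 1],
  ],
)

```text
time_s: 7.08
ee_pos: [0.4472, -0.0083, 0.1095]
eef_rot: [3.134, -0.002, 1.573]
force: [-0.3, 0.2, -0.2]
grip_width: 0.0505
```

```bash
python3 - <<'E'
from h import *
w=wrist('w4.png',['weight_large_center'])
s=cams.camera('scene'); 
cv2.imwrite('pics/s4.png',cv2.resize(s['image'][90:260,270:480],None,fx=3,fy=3)[:,:,::-1])
E
```

```text
tcp [ 0.4472 -0.0083  0.1095] [ 3.134e+00 -2.000e-03  1.573e+00] 0.050493690679265305
weight_large_center 0.83 [325.8 194. ] [ 0.4432 -0.0072  0.028 ]
```

View pics/s4.png

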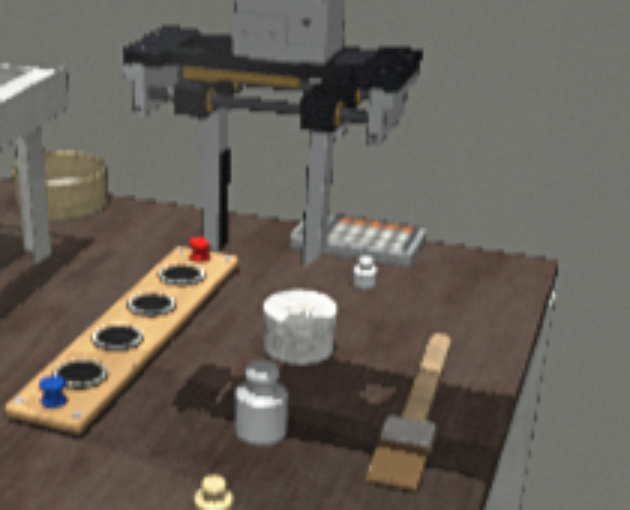

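View pics/w4.png

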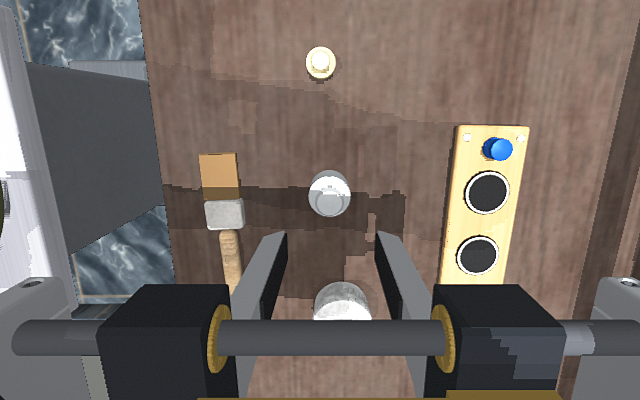

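>>> servo_tool(
  rows=[
    [0, 0, 0, 0, 0, 0, 0.5],
    [0, 0, 0, 0, 0, 0, 0.5],
    [0, 0, -0.02, 0, 0, 0, 0.5],
    [0, 0, -0.04, 0, 0, 0, 0.5],
    [0, 0, -0.065, 0, 0, 0, 0.5],
    [0, 0, -0.085, 0, 0, 0, 0.5],
    [0, 0, -0.101, 0, 0, 0, 0.5],
    [0, 0, -0.104, 0, 0, 0, 0.5],
  ],
)

```text
time_s: 7.9
ee_pos: [0.4459, -0.0087, 0.0025]
eef_rot: [3.139, -0.002, 1.572]
force: [-0.3, -0.3, -0.0]
grip_width: 0.0702
```

>>> servo_tool(
  rows=[
    [0, 0, 0, 0, 0, 0, -1],
    [0, 0, 0, 0, 0, 0, -1],
    [0, 0, 0, 0, 0, 0, -1],
    [0, 0, 0, 0, 0, 0, -1],
    [0, 0, 0, 0, 0, 0, -1],
    [0, 0, 0, 0, 0, 0, -1],
    [0, 0, 0, 0, 0, 0, -1],
    [0, 0, 0, 0, 0, 0, -1],
  ],
)

```text
time_s: 8.57
ee_pos: [0.4462, -0.0087, 0.0027]
eef_rot: [3.139, -0.002, 1.572]
force: [1.4, 0.2, 0.1]
grip_width: 0.0211
```

```bash
python3 - <<'E'
from h import *
w=wrist('w5.png',['weight_large_center'])
s=cams.camera('scene'); 
cv2.imwrite('pics/s5.png',cv2.resize(s['image'][90:260,270:480],None,fx=3,fy=3)[:,:,::-1])
E
```

```text
tcp [ 0.4462 -0.0087  0.0027] [ 3.139e+00 -2.000e-03  1.572e+00] 0.021094142432081745
weight_large_center 0.86 [330.8 240.4] [ 0.446  -0.0095  0.028 ]
weight_large_center 0.29 [317.7  35.9] [0.439  0.1042 0.028 ]
```

View pics/s5.png

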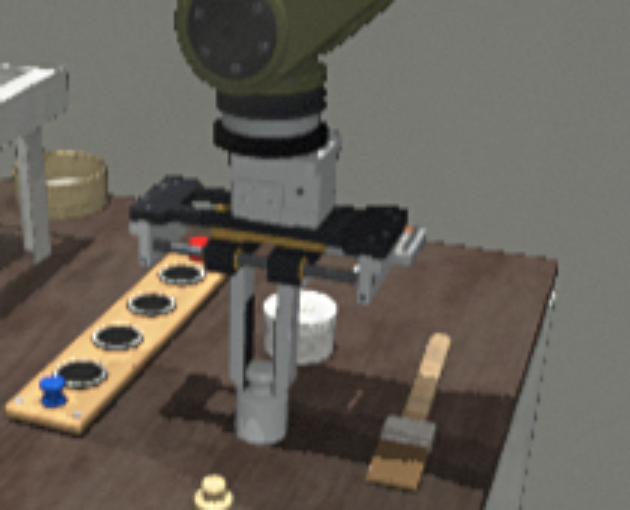

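View pics/w5.png

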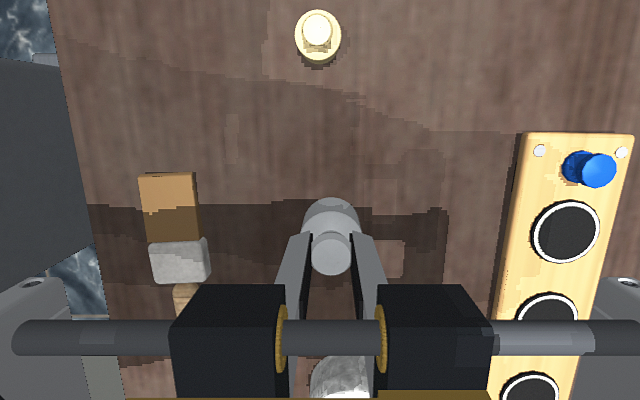

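```bash
python3 - <<'E'
from h import *
o=ctrl.get_obs(); s=cams.camera('scene'); R,t=pose(s)
def pr(q): 
    c=R@np.array(q)+t; uv=c[:2]/c[2]*s['fx']+[s['cx'],s['cy']]; return uv.round(1),((uv-[270,90])*3).round(0), c[2].round(3)
print(o['ee_pos'],o['grip_width'],o['force'])
for q in ([.4472,-.0083,.1095],[.4472+.025,-.0083,.1095],[.4472-.025,-.0083,.1095],[.4462,-.0087,.0027],[.4462,-.0087,.04],[.4462,-.0087,0],[.4462,-.0087,.056]): print(q,pr(q))
W=cloud(s)
for uv in ([357,220],[352,210],[366,212],[357,205],[349,195],[365,195]): print(uv,W[uv[1],uv[0]].round(4))
w=wrist(); W=cloud(w)
for uv in ([295,240],[300,240],[365,240],[290,260],[370,260],[330,250],[330,205],[330,220]): print('w',uv,W[uv[1],uv[0]].round(4))
E
```

```text
[ 0.44626057 -0.00866517  0.00273035] 0.020494342884461936 [ 1.15605832 -0.1498148   1.93111102]
[0.4472, -0.0083, 0.1095] (array([356.9, 188.5]), array([261., 296.]), np.float64(0.794))
[0.4722, -0.0083, 0.1095] (array([345.7, 186.6]), array([227., 290.]), np.float64(0.803))
[0.42219999999999996, -0.0083, 0.1095] (array([368.4, 190.5]), array([295., 302.]), np.float64(0.784))
[0.4462, -0.0087, 0.0027] (array([356.3, 231.4]), array([259., 424.]), np.float64(0.845))
[0.4462, -0.0087, 0.04] (array([356.7, 217. ]), array([260., 381.]), np.float64(0.827))
[0.4462, -0.0087, 0] (array([356.3, 232.4]), array([259., 427.]), np.float64(0.846))
[0.4462, -0.0087, 0.056] (array([356.8, 210.7]), array([261., 362.]), np.float64(0.819))
[357, 220] [ 0.4426 -0.0006  0.0378]
[352, 210] [ 0.4561 -0.0053  0.0573]
[366, 212] [ 0.4231 -0.0008  0.0619]
[357, 205] [ 0.4866 -0.1288 -0.0005]
[349, 195] [0.461  0.0014 0.0963]
[365, 195] [ 0.4267 -0.0006  0.1019]
tcp [ 0.4463 -0.0087  0.0027] [ 3.139e+00 -2.000e-03  1.572e+00] 0.0206886375427044
w [295, 240] [0.427  0.0006 0.0522]
w [300, 240] [0.4296 0.0007 0.0523]
w [365, 240] [0.464  0.0009 0.0529]
w [290, 260] [0.4271 0.0005 0.0762]
w [370, 260] [4.64e-01 1.00e-04 7.54e-02]
w [330, 250] [ 0.4455 -0.0033  0.0564]
w [330, 205] [0.4455 0.0107 0.0202]
w [330, 220] [0.4455 0.006  0.035 ]
```

```bash
python3 - <<'E'
from h import *
w=wrist(); W=cloud(w)
for u in (295,300,304,358,362,366):
    print(u,[(r,*W[r,u].round(3)) for r in range(230,244,2)])
E
```

```text
tcp [ 0.4463 -0.0087  0.0027] [ 3.139e+00 -2.000e-03  1.572e+00] 0.02077250628777635
295 [(230, np.float64(0.421), np.float64(-0.013), np.float64(0.0)), (232, np.float64(0.421), np.float64(-0.015), np.float64(-0.0)), (234, np.float64(0.421), np.float64(-0.016), np.float64(0.0)), (236, np.float64(0.426), np.float64(0.001), np.float64(0.047)), (238, np.float64(0.427), np.float64(0.001), np.float64(0.05)), (240, np.float64(0.427), np.float64(0.001), np.float64(0.053)), (242, np.float64(0.427), np.float64(0.001), np.float64(0.055))]
300 [(230, np.float64(0.425), np.float64(-0.013), np.float64(0.001)), (232, np.float64(0.428), np.float64(-0.002), np.float64(0.032)), (234, np.float64(0.429), np.float64(0.001), np.float64(0.044)), (236, np.float64(0.429), np.float64(0.001), np.float64(0.047)), (238, np.float64(0.429), np.float64(0.001), np.float64(0.05)), (240, np.float64(0.43), np.float64(0.001), np.float64(0.053)), (242, np.float64(0.43), np.float64(0.0), np.float64(0.054))]
304 [(230, np.float64(0.43), np.float64(-0.001), np.float64(0.034)), (232, np.float64(0.431), np.float64(0.0), np.f
[... 981 characters left out ...]
p.float64(0.463), np.float64(0.001), np.float64(0.047)), (238, np.float64(0.463), np.float64(0.001), np.float64(0.05)), (240, np.float64(0.462), np.float64(0.001), np.float64(0.054)), (242, np.float64(0.462), np.float64(0.001), np.float64(0.055))]
366 [(230, np.float64(0.471), np.float64(-0.013), np.float64(-0.0)), (232, np.float64(0.471), np.float64(-0.015), np.float64(-0.001)), (234, np.float64(0.47), np.float64(-0.016), np.float64(0.001)), (236, np.float64(0.465), np.float64(0.001), np.float64(0.046)), (238, np.float64(0.465), np.float64(0.001), np.float64(0.049)), (240, np.float64(0.465), np.float64(0.001), np.float64(0.053)), (242, np.float64(0.464), np.float64(0.0), np.float64(0.054))]
```

The fingers really end about 39 mm above the reported TCP: the depth image puts the tips at z≈0.041 when the TCP reads 0.003. That also explains why the medium grasp closed on nothing. I'll open and go about 30 mm lower, watching the force.

>>> servo_tool(
  rows=[
    [0, 0, 0.002, 0, 0, 0, 0.6],
    [0, 0, 0.002, 0, 0, 0, 0.6],
    [0, 0, 0.002, 0, 0, 0, 0.6],
    [0, 0, 0.002, 0, 0, 0, 0.6],
    [0, 0, 0.002, 0, 0, 0, 0.6],
    [0, 0, 0.002, 0, 0, 0, 0.6],
    [0, 0, 0.002, 0, 0, 0, 0.6],
    [0, 0, 0.002, 0, 0, 0, 0.6],
  ],
)

```text
time_s: 9.53
ee_pos: [0.4462, -0.0087, 0.0047]
eef_rot: [3.139, -0.002, 1.572]
force: [0.3, -0.3, 0.8]
grip_width: 0.0705
```

>>> servo_tool(
  rows=[
    [0, 0, -0.004, 0, 0, 0, 0.6],
    [0, 0, -0.008, 0, 0, 0, 0.6],
    [0, 0, -0.012, 0, 0, 0, 0.6],
    [0, 0, -0.016, 0, 0, 0, 0.6],
    [0, 0, -0.02, 0, 0, 0, 0.6],
    [0, 0, -0.022, 0, 0, 0, 0.6],
    [0, 0, -0.024, 0, 0, 0, 0.6],
    [0, 0, -0.024, 0, 0, 0, 0.6],
  ],
)

```text
time_s: 10.2
ee_pos: [0.446, -0.0086, -0.0197]
eef_rot: [3.139, -0.002, 1.572]
force: [0.4, -0.6, 0.0]
grip_width: 0.075
```

>>> servo_tool(
  rows=[
    [0, 0, -0.003, 0, 0, 0, 0.6],
    [0, 0, -0.006, 0, 0, 0, -1],
    [0, 0, -0.006, 0, 0, 0, -1],
    [0, 0, -0.006, 0, 0, 0, -1],
    [0, 0, -0.006, 0, 0, 0, -1],
    [0, 0, -0.006, 0, 0, 0, -1],
    [0, 0, -0.006, 0, 0, 0, -1],
    [0, 0, -0.006, 0, 0, 0, -1],
  ],
)

```text
time_s: 10.87
ee_pos: [0.4462, -0.0087, -0.0256]
eef_rot: [3.139, -0.002, 1.572]
force: [0.1, 0.3, -0.1]
grip_width: 0.0364
```

>>> servo_tool(
  rows=[
    [0, 0, 0, 0, 0, 0, -1],
    [0, 0, 0, 0, 0, 0, -1],
    [0, 0, 0, 0, 0, 0, -1],
    [0, 0, 0, 0, 0, 0, -1],
    [0, 0, 0.01, 0, 0, 0, -1],
    [0, 0, 0.02, 0, 0, 0, -1],
    [0, 0, 0.03, 0, 0, 0, -1],
    [0, 0, 0.04, 0, 0, 0, -1],
  ],
)

```text
time_s: 11.53
ee_pos: [0.4462, -0.0087, 0.0157]
eef_rot: [3.139, -0.002, 1.572]
force: [0.3, -0.0, -6.0]
grip_width: 0.0366
```

>>> servo_tool(
  rows=[
    [0.02, 0, 0.02, 0, 0, 0, -1],
    [0.05, 0, 0.03, 0, 0, 0, -1],
    [0.08, -0.02, 0.03, 0, 0, 0, -1],
    [0.11, -0.05, 0.03, 0, 0, 0, -1],
    [0.135, -0.08, 0.03, 0, 0, 0, -1],
    [0.147, -0.11, 0.03, 0, 0, 0, -1],
    [0.147, -0.14, 0.03, 0, 0, 0, -1],
    [0.147, -0.16, 0.03, 0, 0, 0, -1],
  ],
)

```text
time_s: 12.2
ee_pos: [0.5932, -0.1712, 0.0461]
eef_rot: [3.139, -0.002, 1.571]
force: [-0.0, 1.0, -7.4]
grip_width: 0.0363
```

>>> servo_tool(
  rows=[
    [0, -0.02, 0, 0, 0, 0, -1],
    [0, -0.035, 0, 0, 0, 0, -1],
    [0, -0.035, 0, 0, 0, 0, -1],
    [0, -0.035, 0, 0, 0, 0, -1],
    [0, -0.035, 0, 0, 0, 0, -1],
    [0, -0.035, 0, 0, 0, 0, -1],
    [0, -0.035, 0, 0, 0, 0, -1],
    [0, -0.035, 0, 0, 0, 0, -1],
  ],
)

```text
time_s: 12.87
ee_pos: [0.5934, -0.2055, 0.0462]
eef_rot: [3.139, -0.002, 1.572]
force: [-0.8, -0.2, -7.1]
grip_width: 0.0361
```

```bash
python3 - <<'E'
from h import *
w=wrist('w6.png',['weight_large_center','pad_a_top','red_stud'])
print(ctrl.get_obs()['force'])
W=cloud(w); img=w['image'].astype(int)
m=(img.sum(2)<130)&(abs(W[...,2]-.017)<.006)&(abs(W[...,0]-.595)<.03)
k,l,s,c=cv2.connectedComponentsWithStats(m.astype(np.uint8))
for i in range(1,k):
    if s[i,4]>300:
        bb=s[i]; print(bb.tolist(),ray_z(w,(bb[0]+bb[2]/2-.5,bb[1]+bb[3]/2-.5),.017).round(4))
E
```

```text
tcp [ 0.5934 -0.2055  0.0462] [ 3.139e+00 -2.000e-03  1.572e+00] 0.03607162281234378
weight_large_center 0.57 [327.4 259.4] [ 0.5908 -0.2395  0.028 ]
[-0.33012363  0.1615372  -6.61738908]
[307, 188, 46, 30, 681] [ 0.5923 -0.1977  0.017 ]
```

View pics/w6.png

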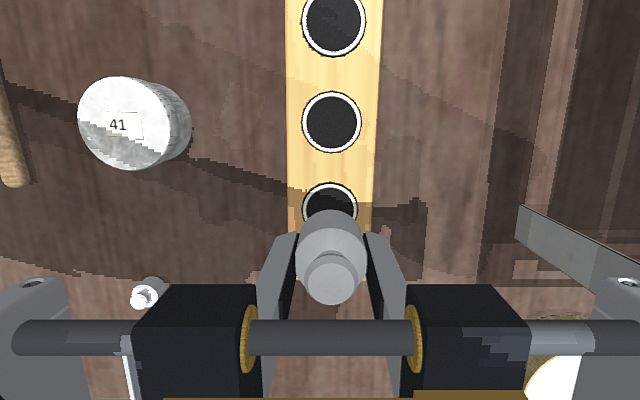

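>>> servo_tool(
  rows=[
    [0, 0.0015, -0.015, 0, 0, 0, -1],
    [0, 0.0015, -0.03, 0, 0, 0, -1],
    [0, 0.0015, -0.04, 0, 0, 0, -1],
    [0, 0.0015, -0.047, 0, 0, 0, -1],
    [0, 0.0015, -0.051, 0, 0, 0, -1],
    [0, 0.0015, -0.053, 0, 0, 0, -1],
    [0, 0.0015, -0.054, 0, 0, 0, -1],
    [0, 0.0015, -0.054, 0, 0, 0, -1],
  ],
)

```text
time_s: 13.73
ee_pos: [0.5935, -0.2046, -0.0075]
eef_rot: [3.138, -0.002, 1.571]
force: [0.7, -0.5, -6.0]
grip_width: 0.0362
```

>>> servo_tool(
  rows=[
    [0, 0.001, -0.001, 0, 0, 0, -1],
    [0, 0.001, -0.0015, 0, 0, 0, -1],
    [0, 0.001, -0.0015, 0, 0, 0, -0.1],
    [0, 0.001, -0.0015, 0, 0, 0, 0.1],
    [0, 0.001, -0.0015, 0, 0, 0, 0.3],
    [0, 0.001, -0.0015, 0, 0, 0, 0.5],
    [0, 0.001, -0.0015, 0, 0, 0, 0.5],
    [0, 0.001, -0.0015, 0, 0, 0, 0.5],
  ],
)

```text
time_s: 14.4
ee_pos: [0.5937, -0.2037, -0.0088]
eef_rot: [3.138, -0.002, 1.571]
force: [-0.7, -0.2, 0.1]
grip_width: 0.0695
```

>>> servo_tool(
  rows=[
    [0, 0, 0.01, 0, 0, 0, 0.5],
    [0, 0, 0.03, 0, 0, 0, 0.5],
    [0, 0, 0.05, 0, 0, 0, 0.5],
    [0, 0, 0.075, 0, 0, 0, 0.5],
    [-0.02, 0, 0.1, 0, 0, 0, 0.5],
    [-0.05, 0, 0.1, 0, 0, 0, 0.5],
    [-0.08, 0, 0.1, 0, 0, 0, 0.5],
    [-0.1, 0, 0.1, 0, 0, 0, 0.5],
  ],
)

```text
time_s: 15.07
ee_pos: [0.4918, -0.2036, 0.0922]
eef_rot: [3.137, -0.001, 1.571]
force: [0.3, -0.3, -0.5]
grip_width: 0.0705
```

>>> servo_tool(
  rows=[
    [-0.02, -0.02, -0.01, 0, 0, 0, 0.2],
    [-0.04, -0.045, -0.02, 0, 0, 0, 0.2],
    [-0.056, -0.065, -0.03, 0, 0, 0, 0.2],
    [-0.056, -0.07, -0.04, 0, 0, 0, 0.2],
    [-0.056, -0.07, -0.04, 0, 0, 0, 0.2],
    [-0.056, -0.07, -0.04, 0, 0, 0, 0.2],
    [-0.056, -0.07, -0.04, 0, 0, 0, 0.2],
    [-0.056, -0.07, -0.04, 0, 0, 0, 0.2],
  ],
)

```text
time_s: 15.73
ee_pos: [0.4367, -0.273, 0.0529]
eef_rot: [3.136, -0.001, 1.572]
force: [-0.0, 0.1, 0.1]
grip_width: 0.0565
```

```bash
cat >> h.py <<'E'
def locate(w,c,zmax=.07,zmin=.01,r=.03):
    W=cloud(w); m=(np.hypot(W[...,0]-c[0],W[...,1]-c[1])<r)&(W[...,2]>zmin)&(W[...,2]<zmax)
    Q=W[m]; z=Q[:,2].max(); T=Q[Q[:,2]>z-.005]; print('loc',len(Q),z.round(4),'ext',Q.min(0).round(4),Q.max(0).round(4),'mid',((Q.min(0)+Q.max(0))/2).round(4),'top',T.mean(0).round(4))
E
python3 - <<'E'
from h import *
w=wrist('w7.png',['weight_smallest_center','weight_large_center']); locate(w,[.436,-.273],.04,.005); locate(w,[.593,-.203],.09,.02)
E
```

```text
tcp [ 0.4367 -0.273   0.0529] [ 3.136e+00 -1.000e-03  1.572e+00] 0.05645726604033378
weight_smallest_center 0.96 [333.2 214.8] [ 0.4387 -0.2784  0.013 ]
weight_smallest_center 0.73 [570.4 123.4] [ 0.6155 -0.2068  0.013 ]
weight_large_center 0.85 [569.1 118.3] [ 0.6033 -0.2027  0.028 ]
loc 611 0.0283 ext [ 0.429  -0.2878  0.0051] [ 0.4497 -0.2671  0.0283] mid [ 0.4393 -0.2775  0.0167] top [ 0.4394 -0.277   0.026 ]
loc 4851 0.075 ext [ 0.5712 -0.2216  0.02  ] [ 0.6069 -0.184   0.075 ] mid [ 0.589  -0.2028  0.0475] top [ 0.5915 -0.2026  0.0721]
```

View pics/w7.png

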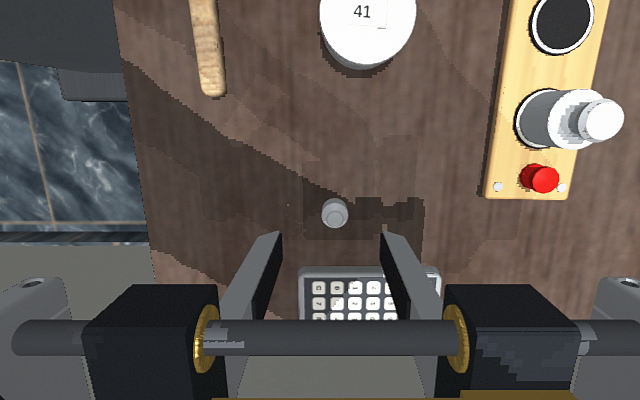

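>>> servo_tool(
  newtons=30,
  rows=[
    [0.0025, -0.004, -0.02, 0, 0, 0, 0.2],
    [0.0025, -0.004, -0.04, 0, 0, 0, 0.2],
    [0.0025, -0.004, -0.06, 0, 0, 0, 0.2],
    [0.0025, -0.004, -0.07, 0, 0, 0, 0.2],
    [0.0025, -0.004, -0.078, 0, 0, 0, 0.1],
    [0.0025, -0.004, -0.083, 0, 0, 0, 0.1],
    [0.0025, -0.004, -0.085, 0, 0, 0, 0.1],
    [0.0025, -0.004, -0.085, 0, 0, 0, 0],
  ],
)

```text
time_s: 16.55
ee_pos: [0.439, -0.2772, -0.0322]
eef_rot: [3.136, -0.001, 1.572]
force: [0.2, -0.0, -0.5]
grip_width: 0.0483
```

>>> servo_tool(
  rows=[
    [0, 0, 0, 0, 0, 0, -1],
    [0, 0, 0, 0, 0, 0, -1],
    [0, 0, 0, 0, 0, 0, -1],
    [0, 0, 0, 0, 0, 0, -1],
    [0, 0, 0, 0, 0, 0, -1],
    [0, 0, 0, 0, 0, 0, -1],
    [0, 0, 0, 0, 0, 0, -1],
    [0, 0, 0, 0, 0, 0, -1],
  ],
)

```text
time_s: 17.22
ee_pos: [0.4392, -0.2774, -0.0319]
eef_rot: [3.136, -0.0, 1.572]
force: [-0.1, 1.3, 5.2]
grip_width: 0.0195
```

>>> servo_tool(
  rows=[
    [0, 0, 0, 0, 0, 0, -1],
    [0, 0, 0, 0, 0, 0, -1],
    [0, 0, 0.01, 0, 0, 0, -1],
    [0, 0, 0.03, 0, 0, 0, -1],
    [0, 0, 0.06, 0, 0, 0, -1],
    [0.01, 0.02, 0.09, 0, 0, 0, -1],
    [0.03, 0.05, 0.09, 0, 0, 0, -1],
    [0.05, 0.08, 0.09, 0, 0, 0, -1],
  ],
)

```text
time_s: 17.88
ee_pos: [0.4903, -0.1972, 0.0606]
eef_rot: [3.133, 0.001, 1.57]
force: [0.8, -0.6, -0.4]
grip_width: 0.0191
```

>>> servo_tool(
  rows=[
    [0.02, 0.03, 0, 0, 0, 0, -1],
    [0.04, 0.06, 0, 0, 0, 0, -1],
    [0.06, 0.09, 0, 0, 0, 0, -1],
    [0.08, 0.12, 0, 0, 0, 0, -1],
    [0.1, 0.15, 0, 0, 0, 0, -1],
    [0.107, 0.18, 0, 0, 0, 0, -1],
    [0.107, 0.189, 0, 0, 0, 0, -1],
    [0.107, 0.189, 0, 0, 0, 0, -1],
  ],
)

```text
time_s: 18.55
ee_pos: [0.5971, -0.0062, 0.0607]
eef_rot: [3.133, 0.001, 1.573]
force: [-0.9, -0.3, -0.2]
grip_width: 0.0188
```

```bash
python3 - <<'E'
from h import *
w=wrist('w8.png',['blue_stud','pad_a_top'])
print(ctrl.get_obs()['force'])
E
```

```text
tcp [ 0.5971 -0.0062  0.0607] [3.133e+00 1.000e-03 1.573e+00] 0.01881703347489884
blue_stud 0.88 [332.  153.3] [0.5982 0.0365 0.014 ]
blue_stud 0.49 [108.5  56.3] [0.4366 0.1063 0.014 ]
blue_stud 0.33 [329.3 281.7] [ 0.5962 -0.0751  0.014 ]
pad_a_top 0.81 [327.9 213.5] [ 0.595  -0.0118  0.017 ]
[-0.07689079  0.0636776  -0.00751806]
```

View pics/w8.png

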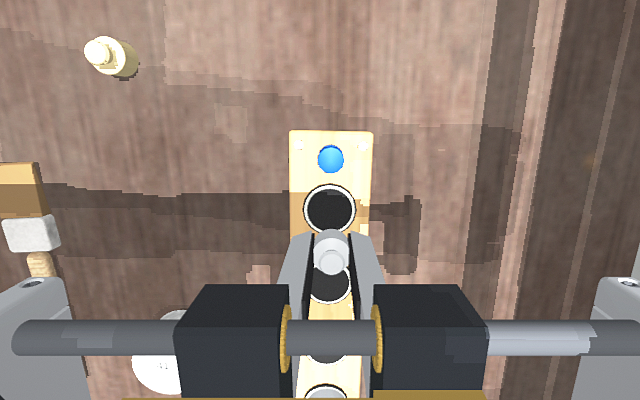

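```bash
python3 - <<'E'
from h import *
w=wrist()
W=cloud(w)
for u,v in ((331,232),(331,240),(331,250),(331,262),(331,270)): print(W[v,u].round(4))
img=w['image'].astype(int)
m=(img.sum(2)<130); m[:180]=0;m[232:]=0; m[:,:300]=0; m[:,365:]=0
k,l,s,c=cv2.connectedComponentsWithStats(m.astype(np.uint8))
for i in range(1,k):
    if s[i,4]>300:
        bb=s[i]; print(bb.tolist(),ray_z(w,(bb[0]+bb[2]/2-.5,bb[1]+bb[3]/2-.5),.017).round(4))
E
```

```text
tcp [ 0.5969 -0.0094  0.0608] [3.133e+00 2.000e-03 1.569e+00] 0.01910854249989273
[5.966e-01 4.000e-04 9.930e-02]
[ 5.965e-01 -2.000e-04  1.095e-01]
[ 0.5964 -0.0028  0.1167]
[ 0.5964 -0.0084  0.119 ]
[ 0.5964 -0.0133  0.1182]
```

>>> servo_tool(
  rows=[
    [0, 0.001, -0.02, 0, 0, 0, -1],
    [0, 0.001, -0.04, 0, 0, 0, -1],
    [0, 0.001, -0.055, 0, 0, 0, -1],
    [0, 0.001, -0.065, 0, 0, 0, -1],
    [0, 0.001, -0.07, 0, 0, 0, -1],
    [0, 0.001, -0.073, 0, 0, 0, -1],
    [0, 0.001, -0.075, 0, 0, 0, -1],
    [0, 0.001, -0.075, 0, 0, 0, -1],
  ],
)

```text
time_s: 19.42
ee_pos: [0.5972, -0.0088, -0.0138]
eef_rot: [3.132, 0.002, 1.568]
force: [-0.7, 0.8, 0.0]
grip_width: 0.0191
```

>>> servo_tool(
  rows=[
    [0, 0, -0.001, 0, 0, 0, -1],
    [0, 0, -0.0013, 0, 0, 0, -1],
    [0, 0, -0.0013, 0, 0, 0, -0.5],
    [0, 0, -0.0013, 0, 0, 0, -0.3],
    [0, 0, -0.0013, 0, 0, 0, 0],
    [0, 0, -0.0013, 0, 0, 0, 0.1],
    [0, 0, -0.0013, 0, 0, 0, 0.1],
    [0, 0, -0.0013, 0, 0, 0, 0.1],
  ],
)

```text
time_s: 20.08
ee_pos: [0.5973, -0.0088, -0.015]
eef_rot: [3.132, 0.002, 1.568]
force: [-0.2, -0.2, 0.3]
grip_width: 0.0509
```

>>> servo_tool(
  rows=[
    [0, 0, 0.01, 0, 0, 0, 0.2],
    [0, 0, 0.03, 0, 0, 0, 0.2],
    [0, 0, 0.05, 0, 0, 0, 0.2],
    [0, 0, 0.07, 0, 0, 0, 0.2],
    [-0.02, 0.01, 0.08, 0, 0, 0, 0.2],
    [-0.06, 0.04, 0.08, 0, 0, 0, 0.2],
    [-0.1, 0.07, 0.08, 0, 0, 0, 0.2],
    [-0.13, 0.1, 0.08, 0, 0, 0, 0.2],
  ],
)

```text
time_s: 20.75
ee_pos: [0.4783, 0.0798, 0.0656]
eef_rot: [3.131, 0.001, 1.567]
force: [0.2, 1.7, 0.1]
grip_width: 0.0563
```

>>> servo_tool(
  rows=[
    [-0.029, 0.016, -0.01, 0, 0, 0, 0.2],
    [-0.029, 0.016, -0.02, 0, 0, 0, 0.2],
    [-0.029, 0.016, -0.02, 0, 0, 0, 0.2],
    [-0.029, 0.016, -0.02, 0, 0, 0, 0.2],
    [-0.029, 0.016, -0.02, 0, 0, 0, 0.2],
    [-0.029, 0.016, -0.02, 0, 0, 0, 0.2],
    [-0.029, 0.016, -0.02, 0, 0, 0, 0.2],
    [-0.029, 0.016, -0.02, 0, 0, 0, 0.2],
  ],
)

```text
time_s: 21.42
ee_pos: [0.4497, 0.0954, 0.0458]
eef_rot: [3.131, 0.001, 1.566]
force: [-0.6, 0.3, -0.3]
grip_width: 0.0561
```

```bash
python3 - <<'E'
from h import *
w=wrist('w9.png',['weight_small_center','weight_smallest_center']); locate(w,[.438,.106],.04,.005); locate(w,[.597,-.009],.06,.02,.02)
E
```

```text
tcp [0.4497 0.0954 0.0458] [3.131e+00 1.000e-03 1.566e+00] 0.05611495734913247
weight_small_center 0.65 [314.4 197.9] [0.4375 0.1067 0.016 ]
loc 958 0.0342 ext [0.4261 0.0941 0.0052] [0.4509 0.1191 0.0342] mid [0.4385 0.1066 0.0197] top [0.4385 0.1071 0.0321]Traceback (most recent call last):
  File "<stdin>", line 2, in <module>
  File "h.py", line 26, in locate
    Q=W[m]; z=Q[:,2].max(); T=Q[Q[:,2]>z-.005]; print('loc',len(Q),z.round(4),'ext',Q.min(0).round(4),Q.max(0).round(4),'mid',((Q.min(0)+Q.max(0))/2).round(4),'top',T.mean(0).round(4))
              ~~~~~~~~~~^^
    return umr_maximum(a, axis, None, out, keepdims, initial, where)
ValueError: zero-size array to reduction operation maximum which has no identity
```

View pics/w9.png

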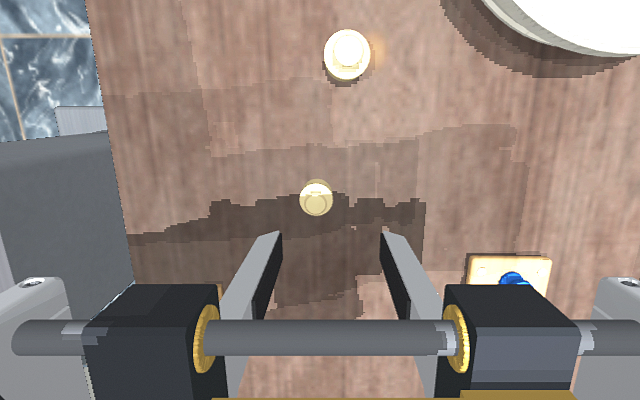

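>>> servo_tool(
  rows=[
    [-0.011, 0.011, -0.005, 0, 0.01, 0.004, 0.2],
    [-0.011, 0.011, -0.025, 0, 0.01, 0.004, 0.2],
    [-0.011, 0.011, -0.045, 0, 0.01, 0.004, 0.2],
    [-0.011, 0.011, -0.06, 0, 0.01, 0.004, 0.2],
    [-0.011, 0.011, -0.069, 0, 0.01, 0.004, 0.1],
    [-0.011, 0.011, -0.075, 0, 0.01, 0.004, 0.1],
    [-0.011, 0.011, -0.077, 0, 0.01, 0.004, 0.1],
    [-0.011, 0.011, -0.077, 0, 0.01, 0.004, 0],
  ],
)

```text
time_s: 22.23
ee_pos: [0.4386, 0.1066, -0.0313]
eef_rot: [3.142, 0.002, 1.571]
force: [-0.6, -0.5, 0.3]
grip_width: 0.0489
```

>>> servo_tool(
  rows=[
    [0, 0, 0, 0, 0, 0, -1],
    [0, 0, 0, 0, 0, 0, -1],
    [0, 0, 0, 0, 0, 0, -1],
    [0, 0, 0, 0, 0, 0, -1],
    [0, 0, 0, 0, 0, 0, -1],
    [0, 0, 0, 0, 0, 0, -1],
    [0, 0, 0, 0, 0, 0, -1],
    [0, 0, 0, 0, 0, 0, -1],
  ],
)

```text
time_s: 22.9
ee_pos: [0.4389, 0.1066, -0.0309]
eef_rot: [3.141, 0.001, 1.571]
force: [-0.9, -0.6, 5.7]
grip_width: 0.0237
```

>>> servo_tool(
  rows=[
    [0, 0, 0, 0, 0, 0, -1],
    [0, 0, 0, 0, 0, 0, -1],
    [0, 0, 0.01, 0, 0, 0, -1],
    [0, 0, 0.03, 0, 0, 0, -1],
    [0, 0, 0.06, 0, 0, 0, -1],
    [0.01, -0.02, 0.09, 0, 0, 0, -1],
    [0.04, -0.05, 0.09, 0, 0, 0, -1],
    [0.07, -0.08, 0.09, 0, 0, 0, -1],
  ],
)

```text
time_s: 23.57
ee_pos: [0.5094, 0.027, 0.0621]
eef_rot: [3.136, 0.001, 1.573]
force: [-0.5, 0.4, -1.3]
grip_width: 0.0236
```

>>> servo_tool(
  rows=[
    [0.02, -0.03, 0, 0, 0, 0, -1],
    [0.04, -0.06, 0, 0, 0, 0, -1],
    [0.06, -0.08, 0, 0, 0, 0, -1],
    [0.08, -0.1, 0, 0, 0, 0, -1],
    [0.086, -0.1, 0, 0, 0, 0, -1],
    [0.086, -0.1, 0, 0, 0, 0, -1],
    [0.086, -0.1, 0, 0, 0, 0, -1],
    [0.086, -0.1, 0, 0, 0, 0, -1],
  ],
)

```text
time_s: 24.23
ee_pos: [0.5947, -0.0721, 0.0623]
eef_rot: [3.137, 0.001, 1.574]
force: [-0.2, 0.3, -0.1]
grip_width: 0.0235
```

```bash
python3 - <<'E'
from h import *
w=wrist('w10.png',['blue_stud','pad_a_top','weight_smallest_center']);locate(w,[.597,-.009],.06,.02,.02)
W=cloud(w)
for u,v in ((331,232),(331,240),(331,250),(331,262),(331,270)): print(W[v,u].round(4))
E
```

```text
tcp [ 0.5947 -0.0721  0.0623] [3.137e+00 1.000e-03 1.574e+00] 0.0235351955196423
blue_stud 0.59 [335.7  67.4] [0.598  0.0336 0.014 ]
weight_smallest_center 0.81 [332.9 128.5] [ 0.5962 -0.0105  0.013 ]
loc 703 0.0453 ext [ 0.5804 -0.0254  0.02  ] [0.6157 0.0098 0.0453] mid [ 0.598  -0.0078  0.0326] top [ 0.5969 -0.009   0.0429]
[ 0.5944 -0.0601  0.1064]
[ 0.5944 -0.0623  0.1125]
[ 0.5944 -0.0671  0.1144]
[ 0.5943 -0.0677  0.1275]
[ 0.5943 -0.0729  0.1256]
```

View pics/w10.png

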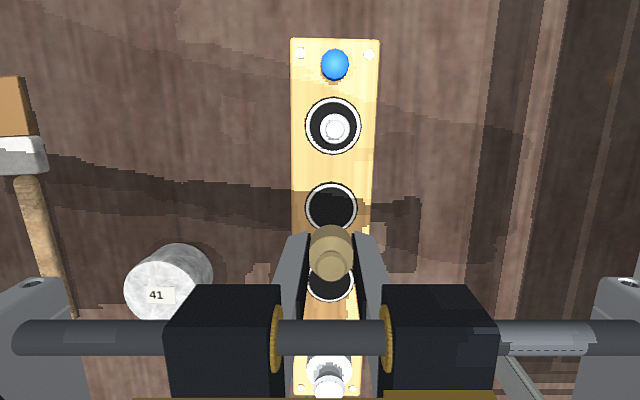

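>>> servo_tool(
  rows=[
    [0.0005, -0.0015, -0.02, 0, 0, 0, -1],
    [0.0005, -0.0015, -0.04, 0, 0, 0, -1],
    [0.0005, -0.0015, -0.055, 0, 0, 0, -1],
    [0.0005, -0.0015, -0.065, 0, 0, 0, -1],
    [0.0005, -0.0015, -0.07, 0, 0, 0, -1],
    [0.0005, -0.0015, -0.073, 0, 0, 0, -1],
    [0.0005, -0.0015, -0.075, 0, 0, 0, -1],
    [0.0005, -0.0015, -0.075, 0, 0, 0, -1],
  ],
)

```text
time_s: 25.1
ee_pos: [0.5959, -0.0739, -0.0122]
eef_rot: [3.136, 0.002, 1.574]
force: [0.2, 0.4, -0.2]
grip_width: 0.0233
```

>>> servo_tool(
  rows=[
    [0, 0, -0.001, 0, 0, 0, -1],
    [0, 0, -0.0013, 0, 0, 0, -1],
    [0, 0, -0.0013, 0, 0, 0, -0.5],
    [0, 0, -0.0013, 0, 0, 0, -0.3],
    [0, 0, -0.0013, 0, 0, 0, 0],
    [0, 0, -0.0013, 0, 0, 0, 0.2],
    [0, 0, -0.0013, 0, 0, 0, 0.2],
    [0, 0, -0.0013, 0, 0, 0, 0.2],
  ],
)

```text
time_s: 25.77
ee_pos: [0.5959, -0.0739, -0.0134]
eef_rot: [3.136, 0.002, 1.574]
force: [0.0, 0.5, 0.1]
grip_width: 0.0533
```

>>> servo_tool(
  rows=[
    [0, 0, 0.01, 0, 0, 0, 0.3],
    [0, 0, 0.03, 0, 0, 0, 0.3],
    [0, 0, 0.05, 0, 0, 0, 0.3],
    [0, 0, 0.075, 0, 0, 0, 0.3],
    [-0.02, 0.03, 0.08, 0, 0, 0, 0.3],
    [-0.04, 0.06, 0.08, 0, 0, 0, 0.3],
    [-0.06, 0.09, 0.08, 0, 0, 0, 0.3],
    [-0.08, 0.12, 0.08, 0, 0, 0, 0.3],
  ],
)

```text
time_s: 26.43
ee_pos: [0.515, 0.0471, 0.0675]
eef_rot: [3.135, 0.002, 1.573]
force: [1.5, 0.4, 0.1]
grip_width: 0.0611
```

>>> servo_tool(
  rows=[
    [-0.02, 0.03, 0, 0, 0, 0, 0.3],
    [-0.04, 0.065, 0, 0, 0, 0, 0.3],
    [-0.055, 0.1, 0, 0, 0, 0, 0.3],
    [-0.055, 0.135, 0, 0, 0, 0, 0.3],
    [-0.055, 0.158, 0, 0, 0, 0, 0.3],
    [-0.055, 0.158, 0, 0, 0, 0, 0.3],
    [-0.055, 0.158, 0, 0, 0, 0, 0.3],
    [-0.055, 0.158, 0, 0, 0, 0, 0.3],
  ],
)

```text
time_s: 27.1
ee_pos: [0.46, 0.2047, 0.0679]
eef_rot: [3.134, 0.002, 1.573]
force: [0.4, -0.7, 0.1]
grip_width: 0.0608
```

```bash
python3 - <<'E'
from h import *
w=wrist('w11.png',['weight_medium_center']); locate(w,[.46,.2066],.06,.005)
E
```

```text
tcp [0.46   0.2047 0.0679] [3.134e+00 2.000e-03 1.573e+00] 0.06079101696179672
weight_medium_center 0.72 [330.1 207.3] [0.4597 0.2032 0.0205]
loc 1212 0.0434 ext [0.4456 0.1914 0.005 ] [0.4749 0.2214 0.0434] mid [0.4602 0.2064 0.0242] top [0.4604 0.2069 0.0409]
```

View pics/w11.png

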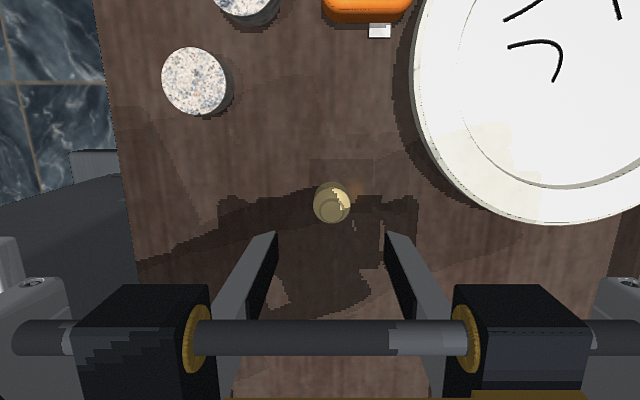

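Medium is upright at (331,203), roughly (0.460, 0.2066). I'll descend to TCP z ≈ −0.030.

>>> servo_tool(
  newtons=35,
  rows=[
    [0, 0.0018, -0.02, 0, 0.007, 0, 0.3],
    [0, 0.0018, -0.04, 0, 0.007, 0, 0.3],
    [0, 0.0018, -0.06, 0, 0.007, 0, 0.3],
    [0, 0.0018, -0.075, 0, 0.007, 0, 0.3],
    [0, 0.0018, -0.088, 0, 0.007, 0, 0.3],
    [0, 0.0018, -0.096, 0, 0.007, 0, 0.2],
    [0, 0.0018, -0.098, 0, 0.007, 0, 0.1],
    [0, 0.0018, -0.098, 0, 0.007, 0, 0],
  ],
)

```text
time_s: 27.87
ee_pos: [0.4602, 0.2056, -0.0303]
eef_rot: [-3.141, 0.002, 1.571]
force: [-0.4, -0.2, 1.4]
grip_width: 0.0487
```

>>> servo_tool(
  rows=[
    [0, 0, 0, 0, 0, 0, -1],
    [0, 0, 0, 0, 0, 0, -1],
    [0, 0, 0, 0, 0, 0, -1],
    [0, 0, 0, 0, 0, 0, -1],
    [0, 0, 0, 0, 0, 0, -1],
    [0, 0, 0, 0, 0, 0, -1],
    [0, 0, 0, 0, 0, 0, -1],
    [0, 0, 0, 0, 0, 0, -1],
  ],
)

```text
time_s: 28.53
ee_pos: [0.4606, 0.2057, -0.0297]
eef_rot: [3.141, 0.002, 1.571]
force: [-1.3, -1.3, 5.4]
grip_width: 0.0278
```

>>> servo_tool(
  rows=[
    [0, 0, 0, 0, 0, 0, -1],
    [0, 0, 0, 0, 0, 0, -1],
    [0, 0, 0.01, 0, 0, 0, -1],
    [0, 0, 0.03, 0, 0, 0, -1],
    [0, 0, 0.06, 0, 0, 0, -1],
    [0.01, -0.02, 0.09, 0, 0, 0, -1],
    [0.03, -0.05, 0.09, 0, 0, 0, -1],
    [0.05, -0.08, 0.09, 0, 0, 0, -1],
  ],
)

```text
time_s: 29.2
ee_pos: [0.5118, 0.1254, 0.0629]
eef_rot: [3.137, 0.001, 1.573]
force: [-0.6, 0.4, -3.1]
grip_width: 0.028
```

>>> servo_tool(
  rows=[
    [0.015, -0.035, 0, 0, 0, 0, -1],
    [0.03, -0.07, 0, 0, 0, 0, -1],
    [0.045, -0.105, 0, 0, 0, 0, -1],
    [0.06, -0.14, 0, 0, 0, 0, -1],
    [0.075, -0.175, 0, 0, 0, 0, -1],
    [0.0825, -0.21, 0, 0, 0, 0, -1],
    [0.0825, -0.24, 0, 0, 0, 0, -1],
    [0.0825, -0.26, 0, 0, 0, 0, -1],
  ],
)

```text
time_s: 29.87
ee_pos: [0.594, -0.1375, 0.0631]
eef_rot: [3.138, 0.001, 1.572]
force: [1.3, 0.4, -2.7]
grip_width: 0.0278
```

```bash
python3 - <<'E'
from h import *
w=wrist(); w=wrist('w12.png',['pad_a_top']); print(ctrl.get_obs()['force'])
W=cloud(w)
for u,v in ((331,222),(331,227),(331,232),(331,240),(331,250),(331,262),(331,270)): print(W[v,u].round(4))
E
```

```text
tcp [ 0.594  -0.1375  0.0631] [3.138e+00 1.000e-03 1.572e+00] 0.02783639168135983
tcp [ 0.5938 -0.1398  0.0631] [3.138e+00 2.000e-03 1.570e+00] 0.027937528782927063
pad_a_top 0.77 [331.7  30.4] [ 0.5945 -0.0098  0.017 ]
[-0.34209293  0.28678448 -1.6784861 ]
[ 0.5936 -0.1247  0.1   ]
[ 0.5936 -0.1245  0.1085]
[ 0.5935 -0.1243  0.1166]
[ 0.5935 -0.1273  0.1201]
[ 0.5935 -0.1325  0.1205]
[ 0.5935 -0.1328  0.1337]
[ 0.5935 -0.1365  0.1346]
```

View pics/w12.png

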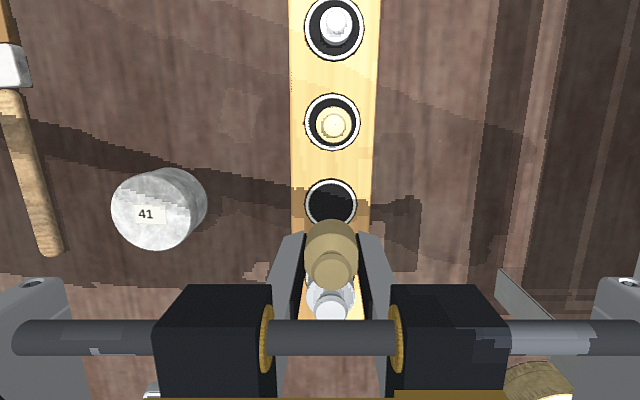

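>>> servo_tool(
  rows=[
    [0.0005, 0.001, -0.02, 0, 0, 0, -1],
    [0.0005, 0.001, -0.04, 0, 0, 0, -1],
    [0.0005, 0.001, -0.055, 0, 0, 0, -1],
    [0.0005, 0.001, -0.065, 0, 0, 0, -1],
    [0.0005, 0.001, -0.07, 0, 0, 0, -1],
    [0.0005, 0.001, -0.073, 0, 0, 0, -1],
    [0.0005, 0.001, -0.075, 0, 0, 0, -1],
    [0.0005, 0.001, -0.075, 0, 0, 0, -1],
  ],
)

```text
time_s: 30.68
ee_pos: [0.5947, -0.1346, -0.0115]
eef_rot: [3.137, 0.001, 1.571]
force: [0.7, -0.3, -2.5]
grip_width: 0.0282
```

>>> servo_tool(
  rows=[
    [0, 0, -0.0007, 0, 0, 0, -1],
    [0, 0, -0.001, 0, 0, 0, -1],
    [0, 0, -0.001, 0, 0, 0, -0.4],
    [0, 0, -0.001, 0, 0, 0, -0.2],
    [0, 0, -0.001, 0, 0, 0, 0],
    [0, 0, -0.001, 0, 0, 0, 0.2],
    [0, 0, -0.001, 0, 0, 0, 0.2],
    [0, 0, -0.001, 0, 0, 0, 0.2],
  ],
)

```text
time_s: 31.35
ee_pos: [0.5948, -0.1347, -0.0123]
eef_rot: [3.137, 0.001, 1.571]
force: [0.2, -0.1, 0.1]
grip_width: 0.0555
```

>>> servo_tool(
  rows=[
    [0, 0, 0.01, 0, 0, 0, 0.3],
    [0, 0, 0.03, 0, 0, 0, 0.3],
    [0, 0, 0.05, 0, 0, 0, 0.3],
    [0, 0, 0.075, 0, 0, 0, 0.3],
    [-0.03, 0, 0.11, 0, 0, 0, 0.3],
    [-0.07, -0.01, 0.14, 0, 0, 0, 0.3],
    [-0.11, -0.02, 0.16, 0, 0, 0, 0.3],
    [-0.14, -0.04, 0.18, 0, 0, 0, 0.3],
  ],
)

```text
time_s: 32.02
ee_pos: [0.4659, -0.1672, 0.1613]
eef_rot: [3.136, 0.001, 1.573]
force: [0.3, -0.1, 0.6]
grip_width: 0.0615
```

>>> servo_tool(
  rows=[
    [-0.02, 0.03, 0.02, 0, 0, 0, 0.3],
    [-0.05, 0.07, 0.03, 0, 0, 0, 0.3],
    [-0.06, 0.11, 0.03, 0, 0, 0, 0.3],
    [-0.06, 0.15, 0.03, 0, 0, 0, 0.3],
    [-0.06, 0.19, 0.03, 0, 0, 0, 0.3],
    [-0.06, 0.23, 0.03, 0, 0, 0, 0.3],
    [-0.06, 0.27, 0.03, 0, 0, 0, 0.3],
    [-0.06, 0.3, 0.03, 0, 0, 0, 0.3],
  ],
)

```text
time_s: 32.68
ee_pos: [0.4053, 0.1354, 0.1924]
eef_rot: [3.134, 0.001, 1.573]
force: [-0.1, -0.4, 0.3]
grip_width: 0.061
```

>>> servo_tool(
  rows=[
    [0, 0.04, 0, 0, 0, 0, 0.3],
    [0, 0.08, 0, 0, 0, 0, 0.3],
    [0, 0.12, 0, 0, 0, 0, 0.3],
    [0, 0.15, 0, 0, 0, 0, 0.3],
    [0, 0.15, 0, 0, 0, 0, 0.3],
    [0, 0.15, 0, 0, 0, 0, 0.3],
    [0, 0.15, 0, 0, 0, 0, 0.3],
    [0, 0.15, 0, 0, 0, 0, 0.3],
  ],
)

```text
time_s: 33.35
ee_pos: [0.4055, 0.2845, 0.1928]
eef_rot: [3.134, 0.0, 1.572]
force: [-0.6, 0.5, -0.9]
grip_width: 0.0612
```

```bash
python3 - <<'E'
from h import *
p=cams.camera('top'); s=cams.camera('scene')
cv2.imwrite('pics/t13.png',cv2.resize(p['image'][150:210,260:440],None,fx=4,fy=4,interpolation=cv2.INTER_CUBIC)[:,:,::-1])
cv2.imwrite('pics/s13.png',cv2.resize(s['image'][140:260,250:410],None,fx=4,fy=4,interpolation=cv2.INTER_CUBIC)[:,:,::-1])
hs=dict(weight_large_center=.045,weight_medium_center=.0375,weight_small_center=.033,weight_smallest_center=.030)
for c in (p,s):
    for n,z in hs.items():
        for d in cams.place_of(c,n)[:2]:
            uv=np.array(d['at'])*[640,400]; print(n,round(d['p'],2),ray_z(c,uv,z).round(4))
for c,z in (([.5967,-.0085],.022),([.5954,-.0735],.022),([.5942,-.1386],.022),([.593,-.2035],.022)):
  for q in (p,s):
    try: locate(q,c,.085,.022,.024)
    except Exception as e: print('none')
E
```

```text
weight_large_center 0.76 [ 0.594  -0.2043  0.045 ]
weight_medium_center 0.62 [ 0.5988 -0.1373  0.0375]
weight_small_center 0.63 [ 0.5939 -0.074   0.033 ]
weight_smallest_center 0.57 [ 0.5928 -0.0049  0.03  ]
weight_large_center 0.64 [ 0.5916 -0.1997  0.045 ]
weight_medium_center 0.7 [ 0.5884 -0.123   0.0375]
weight_medium_center 0.31 [0.5791 0.0147 0.0375]
weight_small_center 0.58 [ 0.5959 -0.0907  0.033 ]
weight_small_center 0.51 [ 0.5994 -0.2343  0.033 ]
weight_smallest_center 0.58 [ 0.592  -0.0142  0.03  ]
loc 78 0.0467 ext [ 0.5786 -0.0239  0.0222] [0.6158 0.0108 0.0467] mid [ 0.5972 -0.0065  0.0345] top [ 0.5984 -0.009   0.0445]
loc 80 0.0441 ext [ 0.5858 -0.0157  0.022 ] [0.6052 0.0025 0.0441] mid [ 0.5955 -0.0066  0.0331] top [ 0.5955 -0.0067  0.0417]
loc 116 0.0533 ext [ 0.5776 -0.0889  0.0221] [ 0.6127 -0.0566  0.0533] mid [ 0.5952 -0.0727  0.0377] top [ 0.5968 -0.0735  0.0507]
loc 107 0.0506 ext [ 0.5816 -0.0815  0.0223] [ 0.6052 -0.0585  0.0506] mid [ 0.5934 -0.07    0.0365] top [ 0.5937 -0.0717  0.0483]
loc 156 0.0627 ext [ 0.5813 -0.1587  0.0222] [ 0.6109 -0.1187  0.0627] mid [ 0.5961 -0.1387  0.0424] top [ 0.5959 -0.1331  0.06  ]
loc 153 0.0592 ext [ 0.5777 -0.1449  0.0221] [ 0.6069 -0.1165  0.0592] mid [ 0.5923 -0.1307  0.0406] top [ 0.5932 -0.1308  0.0569]
loc 262 0.0771 ext [ 0.5756 -0.2206  0.022 ] [ 0.6135 -0.1829  0.0771] mid [ 0.5946 -0.2017  0.0496] top [ 0.5929 -0.2021  0.074 ]
loc 214 0.0736 ext [ 0.5751 -0.2205  0.0225] [ 0.6104 -0.1807  0.0736] mid [ 0.5927 -0.2006  0.0481] top [ 0.5911 -0.1994  0.0712]
```

View pics/t13.png

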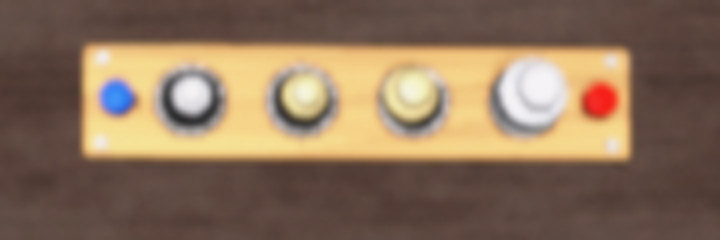

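View pics/s13.png

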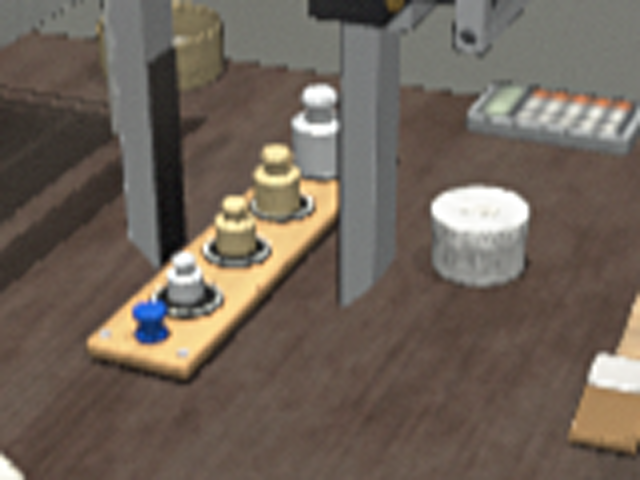

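```bash
python3 - <<'E'
from station import hand_in, ctrl
o=ctrl.get_obs(); print(o['time_s'],abs(o['joint_vel']).max()); print(hand_in())
E
```

```text
33.85 0.0016548327325035341
the job is handed in; nothing more can be done
None
```

All four weights are on their pads, in order from the red stud to the blue stud: large, medium, small, smallest. I handed the job in at 33.9 s with the arm clear and still.

**Last checks:** the final top and scene pictures show every weight upright on its own pad, in the right order. Offsets from the pad centres:

| Weight | Estimated offset (limit 12 mm) |
|---|---|
| Large | about 1–4 mm |
| Medium | about 4–5 mm (8 mm in the scene depth) |
| Small | about 0–4 mm |
| Smallest | about 1–3 mm |

The medium is the least centred. I corrected it from a stale position reading just before lowering it, and I left it there because it was inside the limit.

**Disagreements and failures:**
- **Fingertip position:** the fingers really end about 39 mm above the reported TCP. My first grasp of the medium closed on nothing, and the first on the large closed on its neck. I measured the gap with the wrist depth image, then gripped 30–40 mm lower.
- **Scene-camera network:** its positions for the small and medium weights were 15–17 mm off. I relied on the depth readings, the top camera and the TCP position at release instead; these agreed within about 3 mm.

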